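Reset the extractor's starter box and snap its clip cover on

TASK

Press the reset button on top of the extractor's starter box all the way down and let it come back up. Then fit the short clip cover (not the long one) over the button, press it down until both catches snap and it sits fully home, and keep pressing: finish with the gripper still pushing the cover firmly down onto the box. Leave everything else on the bench where it is.

Things in the scene. Friction and masses are not known exactly. Their poses are not given: they have to be found in the camera images.
- station: Starter box fixed to the bench: grey painted housing 120 (x) x 140 (y) x 70 mm tall, origin at the centre of its underside, z up. In the middle of its top stands a grey plinth 72 (x) x 56 (y) mm, 26 mm tall, the upper 8 mm bevelled inwards by 6 mm all round; the reset button is on the plinth. The box looks the same turned by half a turn.
- station_seat (a point): Centre of the housing's top face at the foot of the plinth, 70 mm above the bench, axes as the box: the cover's rim rests here when home (cover origin on this point, long axes x parallel, either way round).
- reset_button (a joint): Travel of the spring push button: 0 up, 0.006 m fully down; 1.5 N to start, 5 N fully down.
- reset_button_top (a point): Centre of the top of the round black button, 26 mm in diameter, in a dark ring 42 mm wide whose top is 10 mm lower; 112 mm above the bench when up. It moves straight down when pressed, and springs back.
- catch_a (a joint): Travel of the sprung steel catch on the plinth's +y side, a rounded bar 11 mm above the seat standing 4.5 mm out of the plinth: 0 out (free or snapped), up to 0.005 m pushed in by the cover's rim as it passes.
- catch_b (a joint): The same for the catch on the plinth's -y side. A bead inside the cover's rim must pass both catches: it meets them with the rim about 12 mm above the seat, the push rises to 10 to 16 N with the rim 8 to 11 mm above the seat, then drops suddenly and the cover is drawn down to the seat.
- cover: Loose short clip cover, grey plastic, 180 g: a cap open below, 82 (x) x 73 (y) x 52 mm tall, with a grip rib on top. Origin at the centre of its open rim (underside), z up. It fits the plinth with 2 mm to spare each side. Looks the same turned by half a turn.
- cover_rib (a point): Middle of the top edge of the short cover's grip rib, 80 mm above the cover's rim. The rib is 50 mm long (cover x), 14 mm thick (cover y) and 28 mm tall above the cap.
- long_cover: A similar loose clip cover of another box, with the same rib but 138 (x) x 73 (y) mm: not to be used or moved. Origin at the centre of its rim.
- hammer: Loose hammer lying on the bench, 280 mm long; bystander.
- wrench: Loose wrench, 160 mm long; bystander.
- screwdriver: Loose screwdriver, 190 mm long; bystander.
- spray_can: Loose black spray can, 56 mm in diameter, 170 mm tall, standing; bystander.
- offcut: Loose steel plate offcut 90 x 50 x 12 mm; bystander.
- pipe_flange: Loose dark steel flange, 60 mm in diameter, 30 mm tall; bystander.
- big_washer: Loose steel washer, 40 mm in diameter, 5 mm thick; bystander.
Mind the look-alikes: they are no part of the job. Leave any brown or pink look-alike of the cover alone.

How it is judged:
On the way, in this order (a step that is already met when the one before it is completed fails the run):
1. the reset button is pressed fully down (value of joint reset_button above 0.005 m), for 0.05 s.
2. the button is let up again, before the cover is fitted (value of joint reset_button below 0.001 m and distance between cover and station_seat above 0.03 m), for 0.1 s.
3. the short cover has snapped on and sits home (z of cover in the frame of station_seat between -0.003 and 0.002 m and horizontal distance between cover and station_seat below 0.004 m and angle between the z axis of cover and the z axis of station, either way round below 0.06 rad and angle between the x axis of cover and the x axis of station, either way round below 0.1 rad and value of joint each of catch_a, catch_b below 0.001 m), for 0.2 s.
At the end, for the whole second after the job is handed in: The short cover sits home on the box (rim within 2 mm of the seat, centred within 4 mm, both catches out), the button is up under it, and the gripper still touches the cover and pushes it so that cover and box press on each other with more than 6 N (all of step 3 and value of joint reset_button below 0.001 m and contact force between the fingers and cover above 3 N and contact force between cover and station above 6 N and linear speed of cover below 0.01 m/s); the arm keeps its last pose, push and grip.
It fails at once if the long cover is moved by more than 30 mm (distance of long_cover from where it was at the start of the episode above 0.03 m).
It fails at once if a bystander is moved by more than 40 mm (distance of any of hammer, wrench, screwdriver, spray_can, offcut, pipe_flange, big_washer from where it was at the start of the episode above 0.04 m).
It also fails if it takes over 64 s, if anything falls off the work surface, if the arm or the gripper's body presses on something with over 40 N, if the wrist force passes 120 N, or if a joint passes its speed limit or range.

ROBOT

A 7-joint arm with a two-finger parallel gripper is mounted at the origin on the work surface. World frame = base frame: x ahead of the robot, y to its left, z up, the work surface at z = 0. Lengths are in m, angles in rad, forces in N, time in s.
With the tool pointing down it reaches from about 0.425 to 0.925 m from the base axis. Payload 6.8 kg.
Tool frame: the origin (TCP) lies on the front face of the gripper's body, between the roots of the fingers; the fingertips stand 73 mm ahead of it and the grasp point (between the pads) lies 54 mm ahead of it (env.nose_length is the distance from the TCP to the fingertips, in m); z points along the fingers, y is the line along which they close (so a half turn about z gives the same grasp; the last joint's range is limited). The gripper opens to 85 mm and grips with 20 to 120 N. Pads are 22 mm wide; open, the fingers measure 114 mm over their backs; the gripper's body (76 mm by 85 mm) begins 54 mm behind the grasp point. The pads swing forward as they close: fully open they stand 13 mm farther back than shut.
Start: joints at [-1.315, 0.477, 0.022, 1.555, -0.011, 1.109, -0.083], TCP at [0.24, 0.631, 0.304] pointing down, gripper open.
Joint ranges: [-2.96, 2.96], [-0.34, 2.1], [-1.41, 1.46], [0.24, 2.44], [-1.37, 4.51], [0.17, 1.92], [-2.96, 2.96]. Speed limits (rad/s): [2.39, 2.39, 3.14, 3.14, 3.14, 3.14, 3.14].

INTERFACE

Orientations are given as a unit quaternion [w, x, y, z].
In Python, from cell import env, kin, camera, calibration, job gives the robot as it stands. The module is installed in compiled form; this text tells all that it offers. Calls block until the motion is done:
- env.reach(position, orientation): joint-space move of the TCP to a pose.
- env.movel(position, velocity=0.15, rot=None, stop_force=None): straight line of the TCP; rot=None keeps the orientation; velocity is the mean speed in m/s. With stop_force (N) it stops when the force on the tool has changed by that much, and returns True; else False.
- env.goto_joints(angles): joint-space move.
- env.grip(opening, f_grip=None): finger opening in m; f_grip is the grip in N (None keeps the last); returns when the fingers have stopped.
- env.dwell(seconds).
- kin.inverse_kinematics(position, orientation): joint angles nearest the present ones, or None.
- env.get_state(): the state.
- camera(name): name is "scene" or "top" or "wrist"; returns (picture, depth): 400x640x3 uint8, blue, green, red; 400x640 float32, m along the optical axis (not along the pixel's ray), 0 where there is no reading.
- calibration(name): a dict with "fx", "fy", "cx", "cy" (pixels), "rvec" (rotation vector, rad) and "tvec" (3), from world to camera coordinates, as OpenCV has them. Camera axes: x right, y down, z forward; pixel columns grow to the right and rows downward; lengths in m; the calibration is good to about 2 mm. A picture is of the moment at which its call begins: read the wrist's pose just before it. calibration takes no time and is no camera call; for the wrist camera it gives the pose at the moment of the call.
A pose or a line that the arm cannot do raises env.PlanningError and nothing moves.
- job.job_done(): hands the job in; it is judged then, once.
The state is a dict: "time": time; "qpos": joint angles; "joint_velocities": joint speeds; "joint_torque": joint torques, N m; "tcp_pos": TCP position; "orientation": TCP orientation; "force": force on the tool from outside, world axes, zero at the start; "torque": the same for the moment, N m; "opening": finger opening in m; "gripper_force": force on a finger pad.
Only numpy, scipy, OpenCV 4.12 (cv2) and the standard library are available. Lean on these libraries where they do the work, as an engineer would, in place of code of your own. Each camera call takes 0.05 s, during which the arm holds its last target. There are 200 camera calls.

## Working session

There is one attempt and no reset: what is moved stays moved. The work goes in short steps, each a Python script; the robot and the scene stay as the last script left them, time stands still between calls to the robot, and variables do not carry over. Pictures are saved under pics/ and viewed, at most 10 in all, crops included, and the job is handed in when it is done.

```bash
mkdir -p pics
cat > h.py <<'E'
import numpy as np, cv2
from cell import env, kin, camera, calibration, job
def cloud(name):
    c=calibration(name); im,d=camera(name)
    R=cv2.Rodrigues(np.array(c["rvec"],float))[0]; t=np.array(c["tvec"],float).ravel()
    v,u=np.mgrid[:400,:640]
    P=np.stack([(u-c["cx"])/c["fx"]*d,(v-c["cy"])/c["fy"]*d,d],-1)
    W=(P-t)@R
    W[d==0]=np.nan
    return im,W
E
python3 - <<'E'
from h import *
for n in("top","scene"):
    im,W=cloud(n); cv2.imwrite(f"pics/{n}.png",im); np.save(f"{n}.npy",W)
    print(n,W[200,320],calibration(n)["tvec"])
print(env.get_state())
E
```

```text
top [ 0.49588735 -0.03842165  0.00934047] [0.00851266 0.50397655 1.40480548]
scene [ 0.42739824  0.05853719 -0.00300492] [-0.36141826 -0.21520224  1.3144082 ]
{'time': 0.1, 'qpos': array([-1.31511127,  0.47774448,  0.02233487,  1.55638491, -0.0115124 ,
        1.10932012, -0.08314425]), 'joint_velocities': array([ 0.00053833, -0.00021785,  0.00089453, -0.00135656, -0.00111804,
        0.00043315,  0.00094052]), 'joint_torque': array([ 4.35507274e-03, -5.97751629e+01,  1.61359034e+00, -2.81951487e+01,
        1.28138877e-02,  5.12026323e-03,  8.02646696e-06]), 'tcp_pos': array([0.24001657, 0.63041951, 0.3029909 ]), 'orientation': array([-1.00571565e-04,  1.80902529e-01,  9.83500650e-01, -8.58612147e-04]), 'force': array([ 0.25995194, -0.37053176, -0.33016477]), 'torque': array([ 0.02940085,  0.02005876, -0.02213983]), 'gripper_force': 0.0, 'opening': 0.08539560988563884}
```

View pics/top.png

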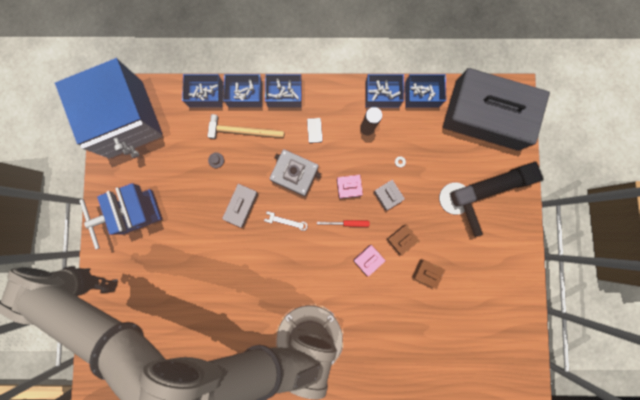

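View pics/scene.png

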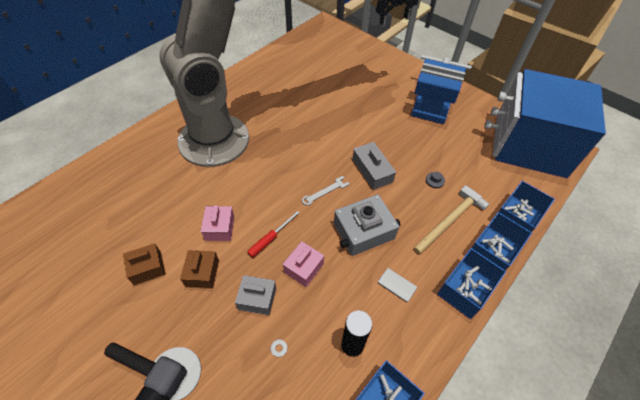

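Top view: the station is at (294,173). The short grey cover is at (389,195), about square with a rib. The grey one at (241,206) is elongated, so it is the long cover. The pink (349,187; 369,261) and brown (402,239; 429,273) ones are look-alikes. I'll measure these roughly and enlarge a crop.

Run:
```python
from h import *
im=cv2.imread("pics/top.png"); W=np.load("top.npy")
cv2.imwrite("pics/crop1.png",cv2.resize(im[140:240,215:415],None,fx=4,fy=4,interpolation=cv2.INTER_CUBIC))
for n,(u,v),zr in(("station",(294,173),(.055,.08)),("plinth",(294,173),(.085,.12)),("short",(389,195),(.04,.06)),("srib",(389,195),(.068,.09)),("long",(241,206),(.04,.06)),("pink",(349,187),(.04,.06))):
    s=W[v-32:v+32,u-32:u+32].reshape(-1,3)
    c=np.nanmean(W[v-2:v+3,u-2:u+3].reshape(-1,3),0)
    s=s[(s[:,2]>zr[0])&(s[:,2]<zr[1])&(np.hypot(*(s[:,:2]-c[:2]).T)<.1)]
    print(n,len(s),c,s.mean(0),cv2.minAreaRect(s[:,:2].astype(np.float32)))
```

```text
station 966 [0.58040401 0.053835   0.10702873] [0.5889032  0.05631801 0.07024635] ((0.5917633771896362, 0.05707530677318573), (0.1404867023229599, 0.1205608919262886), 65.84929656982422)
plinth 337 [0.58040401 0.053835   0.10702873] [0.58982512 0.05638878 0.09782649] ((0.591060221195221, 0.05671321600675583), (0.06154266744852066, 0.07200050354003906), 66.81775665283203)
short 420 [ 0.50977729 -0.27991179  0.06841713] [ 0.51281319 -0.28025741  0.05230933] ((0.5061097145080566, -0.2568690776824951), (0.0960739254951477, 0.14433568716049194), 15.415043830871582)
srib 66 [ 0.50977729 -0.27991179  0.06841713] [ 0.51389502 -0.2838086   0.07910584] ((0.5138565301895142, -0.2847554087638855), (0.049589671194553375, 0.014797121286392212), 32.188262939453125)
long 733 [0.46895739 0.24329432 0.05812463] [0.47247503 0.25047273 0.05210897] ((0.4733573794364929, 0.251840740442276), (0.074860118329525, 0.13727936148643494), 67.27210998535156)
pink 407 [ 0.53740457 -0.13939179  0.06890176] [ 0.54224097 -0.14306072  0.05246787] ((0.546704113483429, -0.16804322600364685), (0.07333091646432877, 0.13296736776828766), 6.88495397567749)
```

View pics/crop1.png

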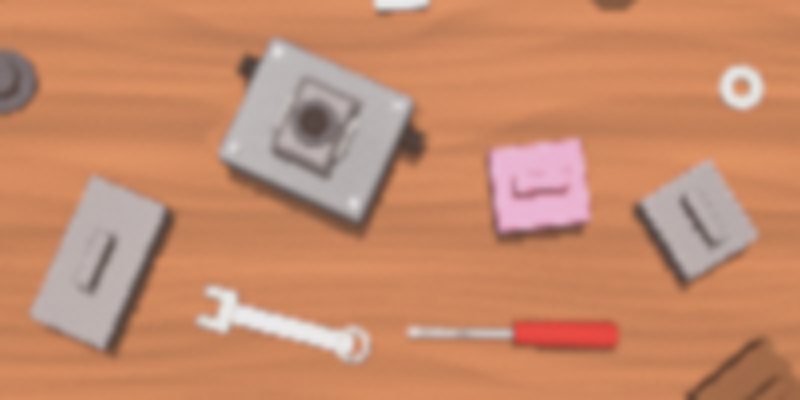

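The crop confirms it: the grey near-square cover at crop (697,222) has a rib point cloud of 49.6 × 14.8 mm at z 0.079, so it is the short cover. The sizes match for the station, plinth and long cover too. Next I'll check with the wrist camera above the button.

```bash
cat >> h.py <<'E'
from scipy.spatial.transform import Rotation
def quat(deg):
    a=np.radians(deg); c,s=np.cos(a),np.sin(a)
    q=Rotation.from_matrix(np.array([[-s,c,0],[c,s,0],[0,0,-1.]]).T).as_quat()
    return q[[3,0,1,2]]
def rect(W,c,r,zr):
    s=W.reshape(-1,3); s=s[(s[:,2]>zr[0])&(s[:,2]<zr[1])&(np.hypot(*(s[:,:2]-c).T)<r)]
    return len(s),s.mean(0).round(4),cv2.minAreaRect(s[:,:2].astype(np.float32))
E
python3 - <<'E'
from h import *
for d in(65.85,-114.15,122.2,-57.8):
    for p in((.591,.0568,.35),(.5138,-.2845,.35)):
        q=kin.inverse_kinematics(p,quat(d)); print(d,p,None if q is None else np.round(q,2))
env.grip(0.0)
c=[65.85,-114.15]
best=min(c,key=lambda d:abs(kin.inverse_kinematics((.591,.0568,.33),quat(d))[6]))
env.reach((.591,.0568,.33),quat(best)); print(best)
im,W=cloud("wrist"); cv2.imwrite("pics/w1.png",im); np.save("w1.npy",W)
st=env.get_state(); print(st["time"],st["tcp_pos"],st["force"],st["opening"])
c=np.array([.591,.0568])
print(rect(W,c,.11,(.062,.075)));print(rect(W,c,.06,(.092,.099)));print(rect(W,c,.03,(.108,.116)))
E
```

```text
65.85 (0.591, 0.0568, 0.35) [-0.57  0.32  0.48  1.73 -0.16  1.13  1.1 ]
65.85 (0.5138, -0.2845, 0.35) [-0.35  0.44  1.03  1.76 -0.41  1.17  1.95]
-114.15 (0.591, 0.0568, 0.35) [-1.05  0.6   1.28  1.75 -0.61  1.26 -1.61]
-114.15 (0.5138, -0.2845, 0.35) [-0.37  0.46  1.07  1.76 -0.44  1.18 -1.17]
122.2 (0.591, 0.0568, 0.35) [-0.42  0.31  0.28  1.72 -0.09  1.13  2.02]
122.2 (0.5138, -0.2845, 0.35) [ 1.    0.4  -0.79  1.68  0.3   1.19  2.28]
-57.8 (0.591, 0.0568, 0.35) [-0.74  0.36  0.71  1.74 -0.25  1.14 -0.97]
-57.8 (0.5138, -0.2845, 0.35) [-0.43  0.53  1.2   1.77 -0.53  1.22 -0.09]
65.85
3.3083 [0.59097682 0.05808212 0.32983427] [-0.57333256 -0.8686161   0.85716826] 0.0002002371167936027
(9982, array([0.588 , 0.0611, 0.0706]), ((0.5935142040252686, 0.05845513567328453), (0.1404711753129959, 0.1204674169421196), 65.55082702636719))
(1943, array([0.5901, 0.0602, 0.0959]), ((0.5929151177406311, 0.05879422649741173), (0.052412062883377075, 0.06841839104890823), 65.77533721923828))
(558, array([0.5924, 0.059 , 0.1123]), ((0.592646062374115, 0.05857669562101364), (0.024531777948141098, 0.024098895490169525), 66.08519744873047))
```

View pics/w1.png

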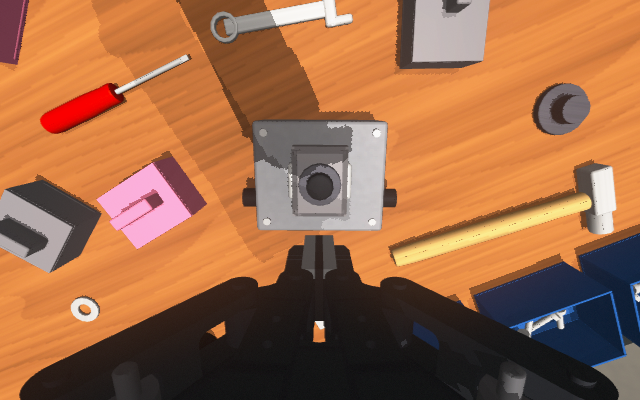

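The wrist view shows the box at about (320,175) with the button at (320,186), unobstructed. The wrist-measured box centre is (0.593, 0.0586) at 65.7°, within 2 mm of the top camera. Now I'll press the button.

Run:
```python
from h import *
env.movel((.592,.0577,.195),.2)
def s(t):
    x=env.get_state(); print(t,round(x["time"],2),x["tcp_pos"].round(4),x["force"].round(2))
s("pre")
print(env.movel((.592,.0577,.176),.02,stop_force=12)); s("down")
env.dwell(.15); s("hold")
```

```text
pre 4.13 [0.5927 0.0577 0.1959] [ 0.23 -0.03 -0.12]
True
down 4.93 [0.5921 0.0577 0.1787] [-1.97  0.22  6.98]
hold 5.08 [0.5921 0.0577 0.1787] [-1.61 -0.51  6.97]
```

Force is 7 N (over the 5 N for fully down), and the TCP is at the expected 0.179. I'll push slightly harder to be sure, then release and go look at the cover.

Run:
```python
from h import *
def s(t):
    x=env.get_state(); print(t,round(x["time"],2),x["tcp_pos"].round(4),x["force"].round(2),x["qpos"].round(2))
env.movel((.592,.0577,.1765),.02,stop_force=10); env.dwell(.1); s("hard")
env.movel((.592,.0577,.20),.1); env.dwell(.15)
env.movel((.592,.0577,.33),.3); s("up")
env.grip(.07)
c=np.array([.5138,-.2845])
env.reach((*c,.33),quat(-57.8) if 0 else quat(122.2)); s("over")
im,W=cloud("wrist"); cv2.imwrite("pics/w2.png",im)
print(rect(W,c,.07,(.048,.056)));print(rect(W,c,.04,(.076,.084)))
```

```text
hard 5.43 [0.5922 0.0577 0.1785] [-7.11 -0.37 20.4 ] [-0.5   0.52  0.39  1.88 -0.27  0.8   1.19]
up 6.55 [0.5919 0.0578 0.3302] [ 0.14  0.71 -0.48] [-0.56  0.34  0.46  1.75 -0.17  1.09  1.11]
over 8.62 [ 0.5145 -0.2834  0.3299] [-0.22 -0.4   0.15] [ 0.05  0.33  0.44  1.77 -0.16  1.09  2.68]
(4035, array([ 0.5135, -0.2847,  0.0526]), ((0.5158816576004028, -0.283414363861084), (0.082391157746315, 0.07307134568691254), 31.917234420776367))
(619, array([ 0.515 , -0.2839,  0.0805]), ((0.5156971216201782, -0.28314968943595886), (0.05018030107021332, 0.013291765004396439), 31.664024353027344))
```

View pics/w2.png

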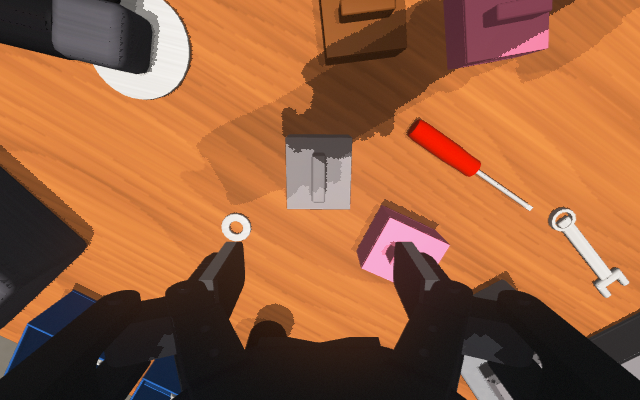

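The short grey cover is at (319,172) with its rib at (319,178), clear of its neighbours. It measures 82 × 73 mm at (0.5158, -0.2833), 31.8°. Now I'll grasp it.

Run:
```python
from h import *
def s(t):
    x=env.get_state(); print(t,round(x["time"],2),x["tcp_pos"].round(4),x["force"].round(2),x["opening"],x["gripper_force"])
env.grip(.045)
p=(.5157,-.2833)
env.movel((*p,.20),.2,rot=quat(121.8))
print(env.movel((*p,.128),.08,stop_force=15)); s("at")
env.grip(0.0,100); s("grip")
env.movel((*p,.145),.06); s("lift")
env.movel((*p,.34),.25); s("up")
env.reach((.5932,.0586,.34),quat(65.7)); s("over")
env.dwell(.2)
im,W=cloud("wrist"); cv2.imwrite("pics/w3.png",im); np.save("w3.npy",W); s("over")
```

```text
False
at 10.88 [ 0.516  -0.2836  0.1285] [-0.1  -0.22 -0.58] 0.04522289961481675 0.0
grip 11.28 [ 0.5159 -0.2832  0.1287] [-1.45  1.72  5.4 ] 0.012148244956060206 98.38964939117432
lift 11.71 [ 0.5159 -0.2834  0.1454] [-0.29  0.68 -2.46] 0.01242098819085713 97.60296106338501
up 12.64 [ 0.515  -0.2828  0.3384] [ 0.46 -0.35 -2.04] 0.01170142015179268 97.64054417610168
over 14.04 [0.5931 0.0572 0.3395] [-0.46 -0.24 -2.02] 0.01181331956975299 97.61779546737671
over 14.29 [0.5932 0.0576 0.3401] [ 0.34  0.28 -2.25] 0.01254013348365764 97.61680126190186
```

View pics/w3.png

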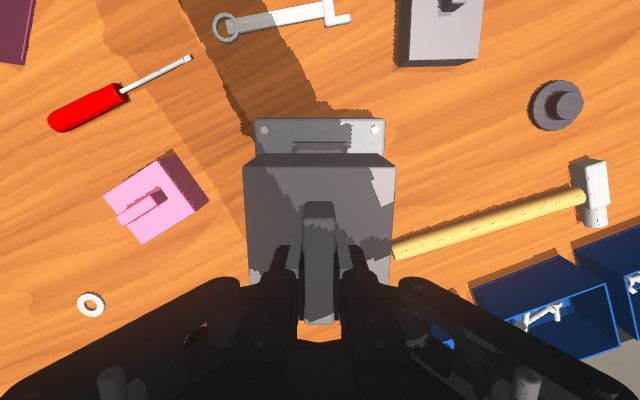

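The cover is held square, with the cap at (320,210) in front of the box at (320,140). I'll check its pose in hand numerically.

Run:
```python
from h import *
W=np.load("w3.npy"); a=np.radians(65.7-90)
ex=np.array([np.cos(a),np.sin(a)]); ey=np.array([-ex[1],ex[0]])
P=W-np.array([.5932,.0576,0]); L=np.stack([P[...,:2]@ex,P[...,:2]@ey,W[...,2]],-1)
for n,sl in(("cap L",np.s_[180:235,250:290]),("cap R",np.s_[180:235,345:385]),("rib",np.s_[210:240,308:332])):
    s=L[sl].reshape(-1,3); print(n,np.median(s,0).round(4),np.polyfit(s[:,1],s[:,2],1).round(4))
s=L[150:280,235:405].reshape(-1,3); s=s[(s[:,2]>.25)&(s[:,2]<.275)]
print(np.percentile(s,[.2,99.8],axis=0).round(4), cv2.minAreaRect(s[:,:2].astype(np.float32)))
s=L[195:330,295:340].reshape(-1,3); s=s[(s[:,2]>.285)&(s[:,2]<.30)]; print(len(s),np.percentile(s,[.5,50,99.5],axis=0).round(4))
for v in (170,200,230): print(L[v,300])
```

```text
** On entry to DLASCL parameter number  4 had an illegal value
 ** On entry to DLASCL parameter number  4 had an illegal value
 ** On entry to DLASCL parameter number  4 had an illegal value
 ** On entry to DLASCL parameter number  4 had an illegal value
 ** On entry to DLASCL parameter number  5 had an illegal value
 ** On entry to DLASCL parameter number  4 had an illegal valueTraceback (most recent call last):
  File "<stdin>", line 6, in <module>
    c, resids, rank, s = lstsq(lhs, rhs, rcond)
                         ~~~~~^^^^^^^^^^^^^^^^^
    x, resids, rank, s = _umath_linalg.lstsq(a, b, rcond,
                         ~~~~~~~~~~~~~~~~~~~^^^^^^^^^^^^^
                                             signature=signature)
                                             ^^^^^^^^^^^^^^^^^^^^
    raise LinAlgError("SVD did not converge in Linear Least Squares")
numpy.linalg.LinAlgError: SVD did not converge in Linear Least Squares
```

Run:
```python
from h import *
W=np.load("w3.npy"); a=np.radians(65.7-90)
ex=np.array([np.cos(a),np.sin(a)]); ey=np.array([-ex[1],ex[0]])
P=W-np.array([.5932,.0576,0]); L=np.stack([P[...,:2]@ex,P[...,:2]@ey,W[...,2]],-1)
s=L[150:290,235:405].reshape(-1,3); print(np.isnan(s[:,0]).mean()); s=s[(s[:,2]>.245)&(s[:,2]<.275)]
print(len(s),np.percentile(s,[.2,50,99.8],axis=0).round(4), cv2.minAreaRect(s[:,:2].astype(np.float32)))
A=np.c_[s[:,:2],np.ones(len(s))]; print(np.linalg.lstsq(A,s[:,2],rcond=None)[0])
s=L[195:330,295:340].reshape(-1,3); s=s[(s[:,2]>.28)&(s[:,2]<.30)]; print(len(s),np.percentile(s,[.5,50,99.5],axis=0).round(4))
c=np.array([.5932,.0586]); print(rect(W,c,.11,(.062,.075)))
```

```text
0.00411764705882353
12723 [[-0.0415 -0.0358  0.2464]
 [-0.024   0.0007  0.2639]
 [ 0.0195  0.0368  0.2745]] ((-0.010264841839671135, 0.0004553943872451782), (0.07330761849880219, 0.0627226009964943), 89.99150085449219)
[0.05100303 0.00116923 0.26459345]
3883 [[-0.0256 -0.009   0.2808]
 [-0.0071  0.0003  0.2919]
 [ 0.0237  0.0087  0.2995]]
(3961, array([0.5532, 0.0769, 0.0705]), ((0.5570591688156128, 0.07495126128196716), (0.13985122740268707, 0.04016704857349396), 65.63310241699219))
```

The cover is centred within 0.5 mm of the TCP and square, with cap height as expected. Now I'll fit it.

Run:
```python
from h import *
W=np.load("w3.npy")
s=W[165:235][:,list(range(252,290))+list(range(350,385))].reshape(-1,3); s=s[abs(s[:,2]-.264)<.012]
print("tilt",np.linalg.lstsq(np.c_[s[:,:2],np.ones(len(s))],s[:,2],rcond=None)[0])
def s(t):
    x=env.get_state(); print(t,round(x["time"],2),x["tcp_pos"].round(4),x["force"].round(2),x["torque"].round(2))
p=(.5932,.0586)
env.movel((*p,.235),.15); s("above")
print(env.movel((*p,.213),.04,stop_force=7)); s("pre-catch")
```

```text
tilt [ 0.01045435 -0.00331212  0.2581899 ]
above 15.14 [0.5939 0.0585 0.2359] [ 0.68  0.08 -1.31] [ 0.   -0.01  0.01]
False
pre-catch 15.84 [0.5933 0.0586 0.2129] [-0.07 -0.88 -2.05] [ 0.02 -0.   -0.02]
```

No contact over the plinth, so it is well centred. Now I'll push through the catches.

Run:
```python
from h import *
def s(t):
    x=env.get_state(); print(t,round(x["time"],2),x["tcp_pos"].round(4),x["force"].round(2),x["torque"].round(2))
p=(.5932,.0586)
for z in (.209,.206,.203,.200,.198,.1965):
    r=env.movel((*p,z),.02,stop_force=35); s((z,r))
env.dwell(.3); s("end")
```

```text
(0.209, False) 16.19 [0.5937 0.0581 0.2098] [-0.93 -1.18  5.06] [-0.41  0.27  0.07]
(0.206, False) 16.49 [0.5942 0.0579 0.2071] [ 0.08 -0.96  6.28] [-0.6   0.08  0.01]
(0.203, False) 16.79 [0.5934 0.0581 0.2025] [ 2.94 -2.4  -7.95] [-0.61 -0.98 -0.03]
(0.2, False) 17.09 [0.5925 0.0592 0.1995] [-0.22 -1.23 -3.69] [-0.25  0.06  0.01]
(0.198, False) 17.34 [0.593  0.0591 0.1987] [-3.92 -0.21  5.34] [-0.11  0.79 -0.03]
(0.1965, False) 17.59 [0.593  0.059  0.1986] [-8.92  0.69 17.83] [-0.23  1.9  -0.06]
end 17.89 [0.593  0.0591 0.1986] [-9.01  0.2  17.16] [-0.2   1.91 -0.05]
```

The push rose, dropped after the bead passed, and stopped hard at TCP z 0.1986, where home is expected. It now pushes with 17 N. I'll verify with a picture.

Run:
```python
from h import *
im,W=cloud("wrist")
im2,W2=cloud("scene")
cv2.imwrite("pics/end.png",np.hstack([cv2.resize(im,(400,250)),cv2.resize(im2[120:270,250:490],(400,250))]))
s=W[165:235][:,list(range(252,290))+list(range(350,385))].reshape(-1,3); s=s[abs(s[:,2]-.122)<.012]
print("cap z,tilt",np.median(s[:,2]),np.linalg.lstsq(np.c_[s[:,:2],np.ones(len(s))],s[:,2],rcond=None)[0])
x=env.get_state(); print(x["time"],x["force"],x["gripper_force"],x["opening"])
```

```text
cap z,tilt 0.12265751951232955 [ 0.00988145 -0.00482525  0.11731116]
17.9917 [-9.64750433  0.82101372 17.77499865] 101.37734413146973 0.012085084063199115
```

View pics/end.png

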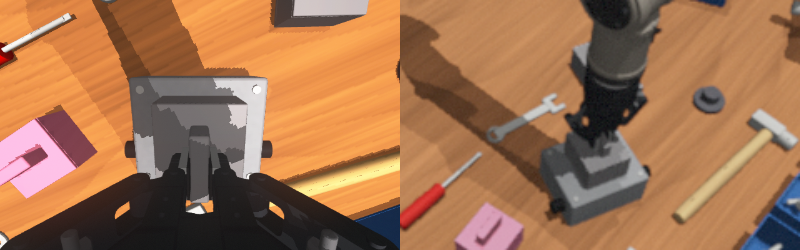

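The cover sits flat and square on the box at (200,140) in the left half. The cap is at z 0.1227 (0.122 expected when home) with about 0.01 rad of tilt, and it is pressed with 17 N. Handing in.

```bash
python3 -c "
from cell import job
print(job.job_done())"
```

```text
the job is handed in; nothing more can be done
None
```

I pressed the reset button fully down and released it, then snapped the short cover home; I handed the job in at about 18 s with the gripper still pushing the cover down at about 17 N (no verdict was returned).

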